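Lock the housing fixture with the forked extension bar

TASK

The white housing in the assembly fixture has to be clamped: take the forked steel bar from the pink foam, set its fork over the short, stiff lever of that fixture's toggle clamp and swing the lever past its dead point until it is fully locked and has pushed the housing up to the fence. Use the bar, not the fingers or arm, on the lever, and then lay the bar back down flat where it was lying.

Things in the scene. Friction and masses are not known exactly. Their poses are not given: they have to be found in the camera images.
- clamp (a joint): Swing of the clamp lever about its vertical pivot (rad): 0 open, 0.90 dead point, 1.15 locked stop; starts near 0. Clockwise from above as it grows. A spring resists with up to 1 N m (most near 0.45), past 0.90 it snaps on to 1.15. The lever, a level steel bar 12 mm wide, 14 tall, ends 85 mm from the pivot (hub radius 18) and points at yaw of clamp_pivot + pi + 1.15 - value.
- clamp_pivot (a point): On the lever's pivot axis at the lever's mid height, 75 mm above the bench; fixed to the fixture. z up, x along the plunger to the housing, roughly away from the robot; the open lever points to the robot's right, locked to -x. Below are a pedestal (top at 44 mm) and a 150 mm wide base plate, x -60 to +235 mm. The like fixture at the far left has an empty nest: not this one.
- bar: Forked steel bar with black end, 260 long, 26 tall, 0.35 kg, flat on 6 mm pink foam beside a plain bar and a nut driver (80 mm apart, any order). Origin: underside, at its centre of mass; x to the fork, z up. Shaft 16 mm wide, x -130 to 59; cross piece 40 wide to 71; two prongs 8 thick, 24 apart inside, tips at x = 130. The gap is open above, below and in front, so it can drop over the lever.
- housing: Open white plastic box, 110 x 70 mm, 50 tall, green board inside, loose in the fixture's nest between plunger and steel fence. Origin: centre of its underside, x along the plunger's push. It starts 133 to 138 mm from the pivot along the pivot's x; pushed up to the fence by the locking clamp it is at about 146 mm.
Not all that is in view belongs to the job. Of the things that look like the housing, the larger one is meant.

How it is judged:
On the way, in this order (a step that is already met when the one before it is completed fails the run):
1. the bar bears on the clamp's lever before the dead point (contact force between bar and clamp above 2 N and value of joint clamp below 0.9 rad), for 0.1 s.
2. the lever is past its dead point and locked (value of joint clamp above 1.07 rad), for 0.2 s.
At the end, for the whole second after the job is handed in: The clamp's lever is locked (joint above 1.07 rad), the housing stands level in its nest within about 4 mm of the fence, and the bar lies at rest, flat within 10 degrees, within 60 mm of where it lay at the start (value of joint clamp above 1.07 rad and x of housing in the frame of clamp_pivot above 0.142 m and angle between housing's own z axis and vertical below 0.1 rad and distance of bar from where it was at the start of the episode below 0.06 m and angle between bar's own z axis and vertical below 0.17 rad and linear speed of bar below 0.02 m/s); the robot touches nothing.
It fails at once if the fingers or the arm push the clamp's lever (contact force between any of the fingers, the arm and clamp above 2 N).
It also fails if it takes over 59 s, if anything falls off the work surface, if the arm or the gripper's body presses on something with over 40 N, if the wrist force passes 120 N, or if a joint passes its speed limit or range.

ROBOT

A 7-joint arm with a two-finger parallel gripper is mounted at the origin on the work surface. World frame = base frame: x ahead of the robot, y to its left, z up, the work surface at z = 0. Lengths are in m, angles in rad, forces in N, time in s.
With the tool pointing down it reaches from about 0.4 to 0.9 m from the base axis. Payload 5.6 kg.
Tool frame: the origin (TCP) lies midway between the tips of the shut fingers; the grasp point (between the pads) lies robot.pinch_z behind it (robot.pinch_z is the distance from the TCP to the grasp point, in m); z points along the fingers, y is the line along which they close (so a half turn about z gives the same grasp; the last joint's range is limited). The gripper opens to 92 mm and grips with 3 to 60 N. Pads are 20 mm wide; open, the fingers measure 128 mm over their backs; the gripper's body (75 mm by 189 mm) begins 69 mm behind the grasp point.
Start: joints at [1.258, 0.468, -0.012, 1.603, 0.006, 1.071, -0.056], TCP at [0.173, -0.627, 0.215] pointing down, gripper open.
Joint ranges: [-2.53, 2.53], [-0.31, 2.02], [-1.57, 1.55], [0.28, 2.44], [-1.29, 4.43], [0.15, 1.84], [-2.92, 2.92]. Speed limits (rad/s): [2.57, 2.57, 3.14, 3.14, 3.14, 3.14, 3.14].

INTERFACE

Orientations are given as a 3x3 rotation matrix whose columns are the frame's x, y, z axes.
In Python, from station import robot gives the robot as it stands.
- The arm moves only by the shell command python3 -m jog 'ROWS' [FORCE]. ROWS is JSON, a list of rows, each a list of 3 entries, a list of its own where there are three numbers: the shift along the tool's x, y, z in mm, then the turn about the tool's z in degrees, then the opening, from 0 (shut) to 1 (fully open). In form: [[[tx, ty, tz], spin, jaw], ...]. A call has 1 to 8 rows; each row shifts and turns the commanded pose from where the row before left it, along the tool's axes as they then stand; what a row does not reach is not made up. A row lasts 1/10 s, in which the tool goes at most 50 mm and 8.59 degrees, less where a joint would pass 70% of its speed; a pose out of reach is approached as far as the arm can. A call with a gripper value outside its range is refused whole. The fingers move at their own pace and stop on an object; FORCE is the grip in N (left out, the last holds). Time passes only in rows, so rows that do not move let the fingers close. It gives the time, the measured TCP pose, the force, the opening and the grip force at its end, in the units of the state.
- robot.state(): the state, without advancing time (a new reading comes with each control period).
- robot.get_image(name): name is "side" or "top" or "wrist"; returns the picture (480x640x3 uint8, red, green, blue); there is no depth.
- robot.camera_params(name): a dict with "fx", "fy", "cx", "cy" (pixels), "rvec" (rotation vector, rad) and "tvec" (3), from world to camera coordinates, as OpenCV has them; the wrist camera has in their place "T_tool_cam" (4x4, takes a point from camera to tool coordinates, whose origin is the TCP and whose axes are the flange's). Camera axes: x right, y down, z forward; pixel columns grow to the right and rows downward; lengths in m; the calibration is good to about 2 mm. A picture is of the moment at which its call begins: read the wrist's pose just before it. camera_params takes no time and is no camera call.
- robot.job_done(): hands the job in; it is judged then, once.
Trained networks look in the newest picture that a camera, given by its name, has taken for a name from the list of things; names that differ only in an ending like _2 or _b are one class to them, and where a whole thing is asked for, a point or a joint stands for the part that bears it (a point fixed in the world has none). Each returns a list of dicts, best first, with "confidence" (0 to 1); they miss things now and then, are a little off and sometimes report something else, mostly with a low value. They report only what shows in the picture. A call takes as long as a camera call. They do not tell look-alikes from the thing itself.
- robot.cut_out(camera, name): "mask" (480x640 bool, what is visible of it) and "at" ([column, row] in pixels, amid what is visible of it).
The state is a dict: "time_s": time; "qpos": joint angles; "qvel": joint speeds; "joint_efforts": joint torques, N m; "position": TCP position; "tcp_rot": TCP orientation; "contact_force": force on the tool from outside, world axes, zero at the start; "ft_torque": the same for the moment, N m; "finger_gap": finger opening in m; "grasp_force": force on a finger pad.
Only numpy, scipy, OpenCV 4.12 (cv2) and the standard library are available. Lean on these libraries where they do the work, as an engineer would, in place of code of your own. Each camera call takes 0.05 s, during which the arm holds its last target. There are 200 camera calls.

## Working session

There is one attempt and no reset: what is moved stays moved. The work goes in short steps, Python scripts to look and compute and a shell command to move; the robot and the scene stay as the last step left them, time stands still between calls to the robot, and variables do not carry over. Pictures are saved under pics/ and viewed, at most 10 in all, crops included, and the job is handed in when it is done.

```bash
mkdir -p pics; ls
cat > h.py <<'E'
import numpy as np, cv2
from station import robot
def ray(cam,uv):
    p=robot.camera_params(cam); uv=np.atleast_2d(np.array(uv,float))
    d=np.c_[(uv[:,0]-p['cx'])/p['fx'],(uv[:,1]-p['cy'])/p['fy'],np.ones(len(uv))]
    if cam=='wrist':
        s=robot.state(); T=np.array(p['T_tool_cam']); R=np.array(s['tcp_rot'])
        return R@T[:3,3]+np.array(s['position']), d@(R@T[:3,:3]).T
    R=cv2.Rodrigues(np.array(p['rvec'],float))[0]; t=np.array(p['tvec'],float).ravel()
    return -R.T@t, d@R
def onz(cam,uv,z):
    o,d=ray(cam,uv); return o+d*((z-o[2])/d[:,2])[:,None]
def proj(cam,P):
    p=robot.camera_params(cam); P=np.atleast_2d(P)
    if cam=='wrist':
        s=robot.state(); T=np.array(p['T_tool_cam']); R=np.array(s['tcp_rot'])
        c=((P-np.array(s['position']))@R-T[:3,3])@T[:3,:3]
    else:
        c=P@cv2.Rodrigues(np.array(p['rvec'],float))[0].T+np.array(p['tvec'],float).ravel()
    return np.c_[p['fx']*c[:,0]/c[:,2]+p['cx'],p['fy']*c[:,1]/c[:,2]+p['cy']]
def snap(cam,name):
    im=robot.get_image(cam); cv2.imwrite(f'pics/{name}.png',im[:,:,::-1]); return im
E
python3 - <<'E'
from h import *
print(robot.state()); print(robot.pinch_z)
for c in ['top','side']:
    snap(c,c+'0'); print(c,ray(c,[320,240]))
    for n in ['bar','clamp','housing']:
        for r in robot.cut_out(c,n):
            m=r['mask'].astype(np.uint8); print(c,n,round(r['confidence'],2),r['at'],m.sum(),cv2.minAreaRect(cv2.findNonZero(m)) if m.any() else '')
E
```

```text
pics
{'time_s': 0.0, 'qpos': array([ 1.25800343,  0.46840621, -0.01159804,  1.60360636,  0.0060193 ,
        1.07139679, -0.05628811]), 'qvel': array([-7.25816881e-04,  1.07059951e-03,  9.29882048e-05, -1.57587726e-04,
       -1.42860213e-03,  5.56260558e-04, -8.75434547e-04]), 'joint_efforts': array([-7.06160745e-05, -5.20575857e+01, -1.23157504e-02, -2.43753147e+01,
       -5.67145727e-02,  1.70300103e-02,  1.60374962e-04]), 'position': array([ 0.17301554, -0.62595027,  0.21362866]), 'tcp_rot': array([[ 9.63838645e-01,  2.66485819e-01, -6.11520092e-04],
       [ 2.66486482e-01, -9.63837202e-01,  1.67444682e-03],
       [-1.43189483e-04, -1.77685839e-03, -9.99998411e-01]]), 'contact_force': array([0.19674766, 0.04841152, 0.28064829]), 'ft_torque': array([-0.00704505, -0.00904438, -0.03553738]), 'grasp_force': 0.0, 'finger_gap': 0.09185921575260711}
0.0187
top (array([0.48591008, 0.07508468, 0.98464415]), array([[ 0.17624735, -0.03820131, -0.98366793]]))
top bar 0.72 [221.0, 311.9] 1435 ((221.5, 315.0), (130.0, 21.0), 90.0)
top clamp 0.67 [368.9, 253.2] 615 ((375.9750671386719, 257.8
[... 313 characters left out ...]
, 58.806697845458984), 5.710593223571777)
side (array([ 0.27949057, -0.29044915,  0.68301337]), array([[ 0.44663422,  0.4254442 , -0.78731339]]))
side bar 0.6 [203.6, 230.4] 2264 ((198.46682739257812, 234.67904663085938), (23.279184341430664, 136.8939666748047), 55.491477966308594)
side housing 0.9 [454.9, 346.9] 2150 ((455.0592041015625, 346.2016296386719), (56.26555633544922, 40.078948974609375), 24.22774314880371)
side housing 0.63 [198.1, 231.6] 2202 ((198.2307586669922, 233.84616088867188), (23.297409057617188, 137.56564331054688), 56.3099365234375)
side housing 0.61 [408.6, 242.3] 2762 ((410.7890319824219, 241.7078857421875), (46.478946685791016, 70.79932403564453), 54.162349700927734)
```

View pics/top0.png

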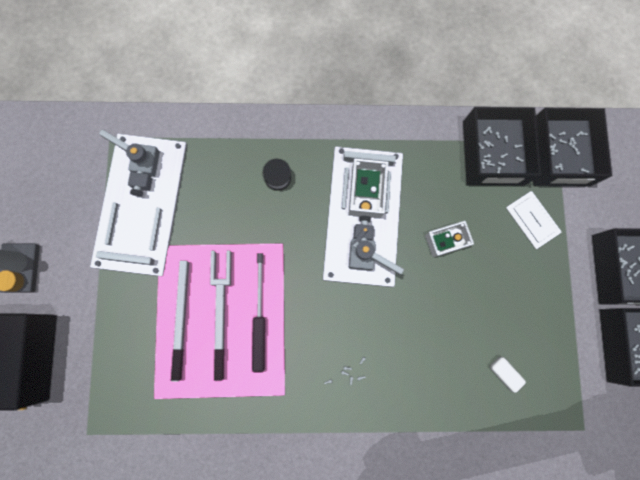

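View pics/side0.png

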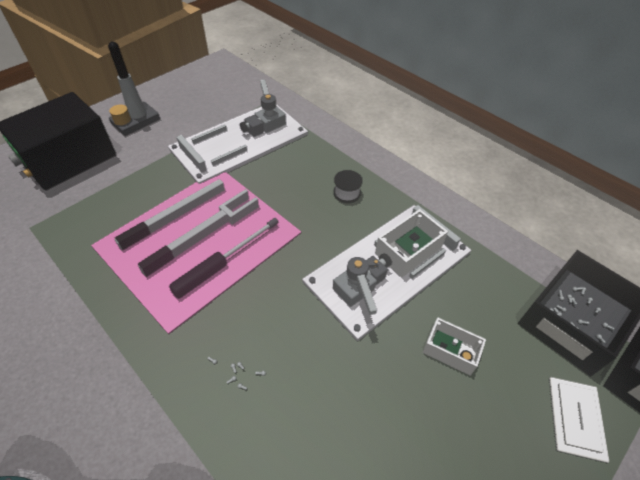

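The top view shows the bar with its fork up at (221,252) and its black end at (219,379). The fixture's pivot is at (366,249), its lever tip at (403,270), and its plate corners at (337,148), (403,152), (394,286) and (324,281). The side view agrees.

Run:
```python
from h import *
np.set_printoptions(precision=4,suppress=True)
robot.get_image('top')
m=robot.cut_out('top','bar')[0]['mask']
ys,xs=np.nonzero(m); 
P=onz('top',np.c_[xs,ys],.032)
print('bar ends x',P[:,0].min(),P[:,0].max())
sh=ys>290
vx,vy,x0,y0=cv2.fitLine(P[sh][:,:2].astype(np.float32),cv2.DIST_L2,0,.01,.01).ravel()
print('shaft dir',np.degrees(np.arctan2(vy,vx)),'pt',x0,y0)
C=onz('top',[[337,148],[403,152],[394,286],[324,281]],.01); print(C)
print('sizes',np.linalg.norm(C-np.roll(C,1,0),axis=1))
for a,b in ((3,0),(2,1)): d=C[b]-C[a]; print('yaw',np.degrees(np.arctan2(d[1],d[0])))
L=onz('top',[[366,249],[403,270]],.082);print('piv,tip',L, np.linalg.norm(L[1]-L[0]))
# side: triangulate knob
for c,uv in(('top',[366,249]),('side',[358,265])):
    pass
o1,d1=ray('top',[366,249]);o2,d2=ray('side',[358,265]);
A=np.c_[d1[0],-d2[0]];s=np.linalg.lstsq(A,o2-o1,rcond=None)[0];print('tri',o1+d1[0]*s[0],o2+d2[0]*s[1])
```

```text
bar ends x 0.37879037977262314 0.6329273015825412
shaft dir 0.6655171 pt 0.45884493 0.23849802
[[ 0.8663 -0.0008  0.01  ]
 [ 0.8585 -0.1466  0.01  ]
 [ 0.5631 -0.1178  0.01  ]
 [ 0.5734  0.0291  0.01  ]]
sizes [0.2944 0.146  0.2968 0.1473]
yaw -5.835280022786169
yaw -5.5728670858171965
piv,tip [[ 0.63   -0.0504  0.082 ]
 [ 0.5887 -0.1222  0.082 ]] 0.0828428623539956
tri [ 0.6294 -0.0498  0.0861] [ 0.627  -0.048   0.0855]
```

```bash
python3 -m jog '[[[0,0,0],7.4,0.6],[[0,0,0],7.4,0.6],[[27,-36,0],0,0.6],[[27,-36,0],0,0.6],[[27,-36,0],0,0.6],[[27,-36,0],0,0.6],[[27,-36,0],0,0.6],[[27,-36,0],0,0.6]]'
python3 -m jog '[[[27,-36,0],0,0.6],[[27,-36,0],0,0.6],[[27,-36,0],0,0.6],[[27,-36,0],0,0.6],[[27,-36,0],0,0.6],[[27,-36,0],0,0.6],[[5,-45,0],0,0.6],[[5,-45,0],0,0.6]]'
python3 -m jog '[[[5,-45,0],0,0.6],[[5,-45,0],0,0.6],[[5,-45,0],0,0.6],[[5,-45,0],0,0.6],[[5,-45,0],0,0.6],[[5,-45,0],0,0.6],[[5,-45,0],0,0.6],[[0,0,0],0,0.6]]'
python3 - <<'E'
from h import *
np.set_printoptions(precision=4,suppress=True)
s=robot.state();print(s['position'],s['tcp_rot'][:,0],s['qpos'])
snap('wrist','w1')
for r in robot.cut_out('wrist','bar'):
    m=r['mask'];ys,xs=np.nonzero(m);P=onz('wrist',np.c_[xs,ys],.032)
    print(r['confidence'],r['at'],onz('wrist',[r['at']],.032),P.min(0),P.max(0))
E
```

```text
time_s: 1.3
position: [0.3337, -0.4072, 0.2149]
tcp_rot: [[1.0, 0.011, 0.0], [0.011, -1.0, -0.001], [0.0, 0.001, -1.0]]
contact_force: [0.3, -0.6, 0.7]
finger_gap: 0.055
grasp_force: 0.0
time_s: 2.1
position: [0.5018, -0.099, 0.2146]
tcp_rot: [[1.0, 0.011, 0.0], [0.011, -1.0, 0.0], [0.0, -0.0, -1.0]]
contact_force: [0.2, 1.1, -0.3]
finger_gap: 0.0551
grasp_force: 0.0
time_s: 2.9
position: [0.5314, 0.2224, 0.2149]
tcp_rot: [[1.0, 0.021, 0.0], [0.021, -1.0, 0.005], [0.0, -0.005, -1.0]]
contact_force: [0.6, -0.6, -0.5]
finger_gap: 0.055
grasp_force: 0.0
[0.5314 0.2224 0.2149] [0.9998 0.0212 0.0003] [-0.1237  0.3813 -0.4149  1.7682  0.1718  1.0258 -2.1507]
0.61 [299.8, 210.6] [[0.5382 0.2376 0.032 ]] [0.3773 0.2158 0.032 ] [0.6352 0.2555 0.032 ]
```

View pics/w1.png

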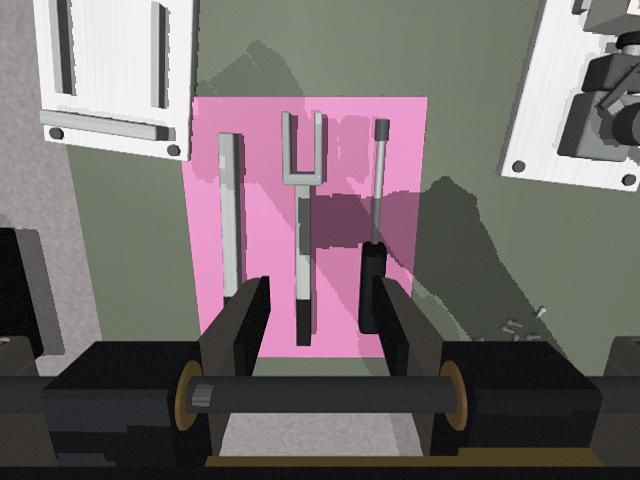

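The wrist view has the bar's shaft at columns 296-311, its prong tips at row 112 and its black end at (304,345), with nothing in the way on either side.

Run:
```python
from h import *
np.set_printoptions(precision=4,suppress=True)
P=onz('wrist',[[304,345],[304,300],[303,190],[304,112]],.032);print(P)
s=robot.state();R=np.array(s['tcp_rot']);
print(R.T@(np.array([.547,P[2,1],.0085])-s['position'])*1000)
```

```text
[[0.3774 0.2333 0.032 ]
 [0.4357 0.2333 0.032 ]
 [0.5596 0.2343 0.032 ]
 [0.6346 0.2333 0.032 ]]
[ 15.1061 -18.4851 205.8015]
```

```bash
cat > m.py <<'E'
from h import *
np.set_printoptions(precision=4,suppress=True)
s=robot.state();print(s['position'],s['tcp_rot'][:,0])
im=robot.get_image('wrist'); 
r=robot.cut_out('wrist','bar')[0];m=r['mask']
s=robot.state();print(s['position'],s['tcp_rot'][:,0])
ys,xs=np.nonzero(m);P=onz('wrist',np.c_[xs,ys],.032);print(P.min(0),P.max(0))
k=(P[:,0]<.55)
for a in (.4,.44,.48,.52): q=P[abs(P[:,0]-a)<.015];print(a,q[:,1].min(),q[:,1].max())
E
python3 m.py
```

```text
[0.5323 0.2156 0.2143] [ 0.9999  0.0139 -0.0005]
[0.5328 0.2131 0.2143] [ 1.      0.0097 -0.0003]
[0.3766 0.2203 0.032 ] [0.6344 0.2606 0.032 ]
0.4 0.23104944421289775 0.2474410401236136
0.44 0.23089943797101956 0.24686191585303752
0.48 0.23078183892631166 0.24733607913434355
0.52 0.23159694190587699 0.24762614937791352
```

```bash
python3 -m jog '[[[14.5,-26,20],0,0.6],[[0,0,40],0,0.6],[[0,0,40],0,0.6],[[0,0,40],0,0.6],[[0,0,20],0,0.6],[[0,0,10],0,0.6],[[0,0,0],0,0.6],[[0,0,0],0,0.6]]'
python3 - <<'E'
from h import *
s=robot.state();print(s['position'],s['tcp_rot'][:,0]);snap('wrist','w2')
E
```

```text
time_s: 3.9
position: [0.5479, 0.2404, 0.0457]
tcp_rot: [[1.0, 0.01, 0.002], [0.01, -1.0, 0.0], [0.002, -0.0, -1.0]]
contact_force: [0.1, 0.0, 0.4]
finger_gap: 0.0556
grasp_force: 0.0
[0.54789009 0.24044665 0.04574224] [0.99994561 0.01027693 0.00177916]
```

View pics/w2.png

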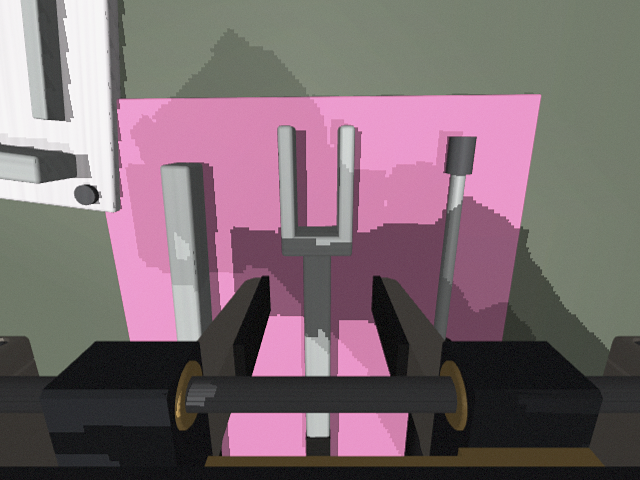

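The bar's shaft sits between the fingers (column 317, finger midline about 321) and the cross piece is ahead at row 240. I'll descend and grip.

```bash
python3 -m jog '[[[0,0,20],0,0.6],[[0,0,12],0,0.6],[[0,0,4],0,0.6],[[0,0,0],0,0.6],[[0,0,0],0,0],[[0,0,0],0,0],[[0,0,0],0,0],[[0,0,0],0,0]]' 60
python3 -m jog '[[[0,0,0],0,0],[[0,0,0],0,0]]'
```

```text
time_s: 4.75
position: [0.547, 0.2409, 0.0089]
tcp_rot: [[1.0, 0.011, 0.0], [0.011, -1.0, 0.0], [0.0, -0.0, -1.0]]
contact_force: [-0.0, 0.4, -0.7]
finger_gap: 0.0251
grasp_force: 0.0
time_s: 4.95
position: [0.547, 0.2413, 0.0088]
tcp_rot: [[1.0, 0.011, 0.0], [0.011, -1.0, 0.001], [0.0, -0.001, -1.0]]
contact_force: [0.4, 1.1, 0.1]
finger_gap: 0.0156
grasp_force: 60.0
```

```bash
python3 -m jog '[[[0,0,-20],0,0],[[0,0,-40],0,0],[[0,0,-40],0,0],[[0,0,-40],-8.5,0],[[0,0,0],-8.5,0],[[0,0,0],-8.5,0],[[0,0,0],-8.5,0],[[0,0,0],-8.5,0]]'
python3 -m jog '[[[0,0,0],-8.5,0],[[0,0,0],-8.5,0],[[0,0,0],0,0],[[0,0,0],0,0]]'
python3 -m jog '[[[-30,20,0],0,0],[[-42,27,0],0,0],[[-42,27,0],0,0],[[-42,27,0],0,0],[[-42,27,0],0,0],[[-42,27,0],0,0],[[-42,27,0],0,0],[[-42,27,0],0,0]]'
python3 -m jog '[[[0,0,0],0,0],[[0,0,0],0,0],[[0,0,0],0,0]]'
python3 - <<'E'
from h import *
np.set_printoptions(precision=4,suppress=True)
s=robot.state();print(s['position'],s['tcp_rot'],s['qpos']);snap('wrist','w3');snap('top','t3')
E
```

```text
time_s: 5.75
position: [0.5462, 0.2401, 0.1478]
tcp_rot: [[0.725, 0.688, -0.001], [0.688, -0.725, -0.001], [-0.002, -0.0, -1.0]]
contact_force: [0.4, -0.8, -4.3]
finger_gap: 0.0152
grasp_force: 60.0
time_s: 6.15
position: [0.5464, 0.2403, 0.1479]
tcp_rot: [[0.501, 0.865, -0.001], [0.865, -0.501, -0.001], [-0.001, -0.001, -1.0]]
contact_force: [0.4, 0.7, -3.4]
finger_gap: 0.0156
grasp_force: 60.0
time_s: 6.95
position: [0.5664, -0.1462, 0.1486]
tcp_rot: [[0.5, 0.866, -0.0], [0.866, -0.5, -0.0], [-0.0, -0.0, -1.0]]
contact_force: [1.6, -0.8, -4.8]
finger_gap: 0.0158
grasp_force: 60.0
time_s: 7.25
position: [0.5667, -0.1428, 0.1485]
tcp_rot: [[0.498, 0.867, -0.0], [0.867, -0.498, 0.001], [0.001, -0.001, -1.0]]
contact_force: [0.5, 0.2, -3.7]
finger_gap: 0.0155
grasp_force: 60.0
[ 0.5667 -0.1428  0.1485] [[ 0.4977  0.8674 -0.0003]
 [ 0.8674 -0.4977  0.0008]
 [ 0.0006 -0.0007 -1.    ]] [ 0.6345  0.5127 -0.5827  1.7949  0.3408  0.9363 -0.615 ]
```

View pics/w3.png

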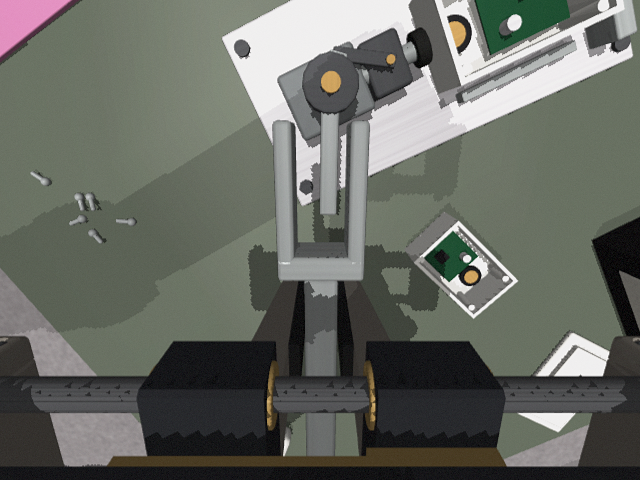

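The bar is held level over the lever: fork tips are at row 122, the cross piece at row 268, and the lever runs from the hub (331,82) to its tip (328,213), slightly right of the bar's axis.

Run:
```python
from h import *
np.set_printoptions(precision=4,suppress=True)
s=robot.state();R=np.array(s['tcp_rot']);p=s['position'];print(p)
for n,uv,z in (('knob',[331,82],.088),('hubc',[331,82],.082),('leverTip',[328.5,213],.082),('leverMid',[331,150],.082),('prongL',[284,122],.1715),('prongR',[358,122],.1715),('cross',[321,280],.1715)):
    P=onz('wrist',[uv],z)[0];print(n,P,R.T@(P-p)*1000)
q=robot.cut_out('wrist','clamp')
for r in q: print(r['confidence'],r['at'])
```

```text
[ 0.567  -0.1423  0.1487]
knob [ 0.6283 -0.0472  0.088 ] [112.9601   6.1379  60.7063]
hubc [ 0.6289 -0.0466  0.082 ] [113.7681   6.3032  66.7066]
leverTip [ 0.5862 -0.1191  0.082 ] [29.6342  5.276  66.6719]
leverMid [ 0.6086 -0.0827  0.082 ] [72.3203  6.6581 66.6893]
prongL [ 0.5971 -0.0594  0.1715] [ 86.9073 -14.9781 -22.7989]
prongR [ 0.623  -0.0742  0.1715] [ 86.9048  14.845  -22.8069]
cross [ 0.5758 -0.1267  0.1715] [ 17.9374  -0.051  -22.8315]
0.69 [330.0, 91.6]
```

```bash
python3 -m jog '[[[-8,5.5,10],0,0],[[0,0,25],0,0],[[0,0,20],0,0],[[0,0,0],0,0],[[0,0,0],0,0],[[0,0,0],0,0]]'
python3 - <<'E'
from h import *
np.set_printoptions(precision=4,suppress=True)
s=robot.state();print(s['position'],s['tcp_rot'][:,0]);snap('wrist','w4')
E
```

```text
time_s: 8.0
position: [0.5686, -0.1539, 0.0945]
tcp_rot: [[0.497, 0.867, 0.002], [0.867, -0.497, -0.0], [0.001, 0.002, -1.0]]
contact_force: [0.3, -0.3, -4.0]
finger_gap: 0.0155
grasp_force: 60.0
[ 0.5686 -0.1539  0.0945] [0.4975 0.8675 0.0005]
```

View pics/w4.png

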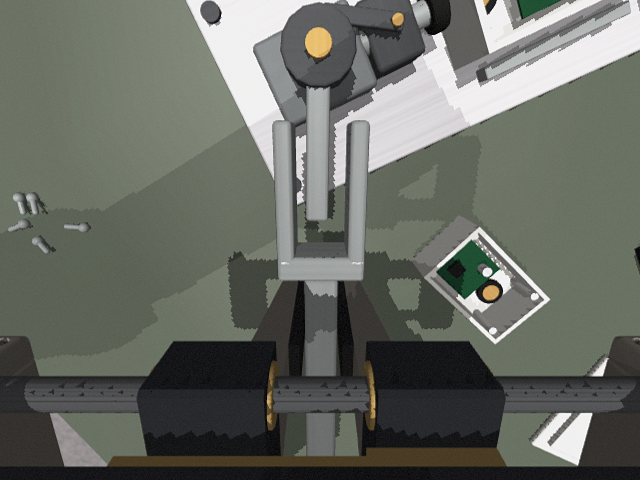

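The fork straddles the lever (lever at column 317, fork centre 321), with the lever tip at row 219, well clear of the cross piece.

```bash
python3 - <<'E'
from h import *
np.set_printoptions(precision=4,suppress=True)
s=robot.state();R=np.array(s['tcp_rot']);p=s['position'];print(p)
for n,uv,z in (('knob',[318,42],.088),('hubc',[318,42],.082),('leverTip',[316.5,219],.082),('leverMid',[318,130],.082)):
    P=onz('wrist',[uv],z)[0];print(n,P,R.T@(P-p)*1000)
E
python3 -m jog '[[[0,-2,10],0,0],[[0,0,12],0,0],[[0,0,7],0,0],[[0,0,0],0,0],[[0,0,0],0,0]]'
```

```text
[ 0.5686 -0.154   0.0947]
knob [ 0.6283 -0.0471  0.088 ] [122.4299  -1.413    6.7644]
hubc [ 0.629  -0.0459  0.082 ] [123.8073  -1.454   12.7651]
leverTip [ 0.5855 -0.1196  0.082 ] [38.2584 -2.4625 12.7205]
leverMid [ 0.6092 -0.0802  0.082 ] [84.2857 -1.5442 12.7452]
time_s: 8.55
position: [0.5658, -0.1528, 0.0642]
tcp_rot: [[0.498, 0.867, -0.001], [0.867, -0.498, 0.0], [-0.0, -0.001, -1.0]]
contact_force: [-0.5, 0.8, -4.2]
finger_gap: 0.0151
grasp_force: 60.0
```

```bash
python3 -m jog '[[[0.5,-10.8,0],5,0],[[0.5,-10.8,0],5,0],[[0,0,0],0,0],[[0,0,0],0,0]]'
python3 -m jog '[[[0.5,-10.8,0],5,0],[[0.5,-10.8,0],5,0],[[0,0,0],0,0],[[0,0,0],0,0]]'
```

```text
time_s: 8.95
position: [0.5496, -0.1414, 0.0653]
tcp_rot: [[0.639, 0.769, 0.003], [0.769, -0.639, -0.001], [0.001, 0.003, -1.0]]
contact_force: [3.9, -2.3, -4.9]
finger_gap: 0.0155
grasp_force: 60.0
time_s: 9.35
position: [0.5357, -0.1273, 0.0655]
tcp_rot: [[0.764, 0.645, 0.005], [0.645, -0.764, -0.002], [0.003, 0.005, -1.0]]
contact_force: [7.1, -5.8, -6.7]
finger_gap: 0.0152
grasp_force: 60.0
```

```bash
python3 -m jog '[[[0.5,-10.8,0],5,0],[[0.5,-10.8,0],5,0],[[0.5,-10.8,0],5,0],[[0.5,-10.8,0],5,0],[[0,0,0],0,0],[[0,0,0],0,0]]'
python3 -m jog '[[[0.5,-10.8,0],5,0],[[0.5,-10.8,0],5,0],[[0.5,-10.8,0],5,0],[[0,0,0],0,0],[[0,0,0],0,0],[[0,0,0],0,0]]'
python3 - <<'E'
from h import *
s=robot.state();print(s['position'],s['tcp_rot'][:,0]);snap('wrist','w5')
E
```

```text
time_s: 9.95
position: [0.5136, -0.0905, 0.0655]
tcp_rot: [[0.939, 0.345, 0.004], [0.345, -0.939, -0.003], [0.003, 0.004, -1.0]]
contact_force: [4.2, -7.1, -3.1]
finger_gap: 0.0155
grasp_force: 60.0
time_s: 10.55
position: [0.5048, -0.0542, 0.0647]
tcp_rot: [[0.995, 0.095, 0.0], [0.095, -0.995, 0.002], [0.001, -0.002, -1.0]]
contact_force: [0.5, 5.2, -1.5]
finger_gap: 0.0155
grasp_force: 60.0
[ 0.50477006 -0.05415565  0.06471811] [9.95429454e-01 9.54982192e-02 5.40119675e-04]
```

View pics/w5.png

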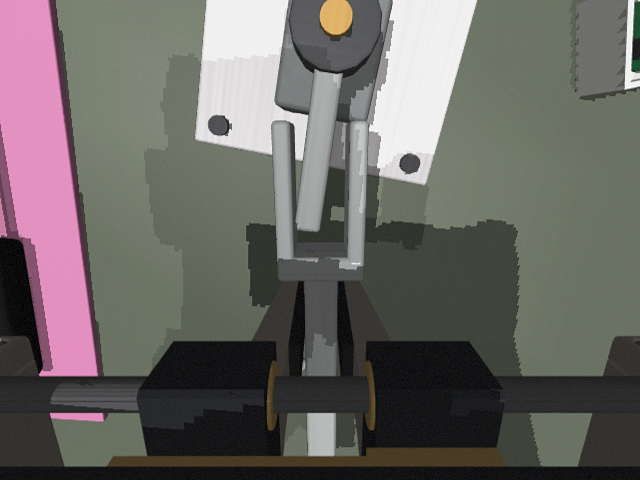

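It has passed the dead point: the lever tip (309,231) has snapped across and rests on the left prong, so I follow on to let it reach its stop.

```bash
python3 -m jog '[[[0.5,-10.8,0],5,0],[[0.5,-10.8,0],5,0],[[0,0,0],0,0],[[0,0,0],0,0],[[0,0,0],0,0]]'
python3 - <<'E'
from h import *
s=robot.state();print(s['position'],s['tcp_rot'][:,0]);snap('wrist','w6')
E
```

```text
time_s: 11.1
position: [0.5043, -0.0358, 0.0644]
tcp_rot: [[0.997, -0.083, -0.001], [-0.083, -0.997, -0.0], [-0.001, 0.001, -1.0]]
contact_force: [-0.7, -0.4, -3.5]
finger_gap: 0.0156
grasp_force: 60.0
[ 0.50426287 -0.03579848  0.0644108 ] [ 9.96533438e-01 -8.31913186e-02 -5.57279351e-04]
```

View pics/w6.png

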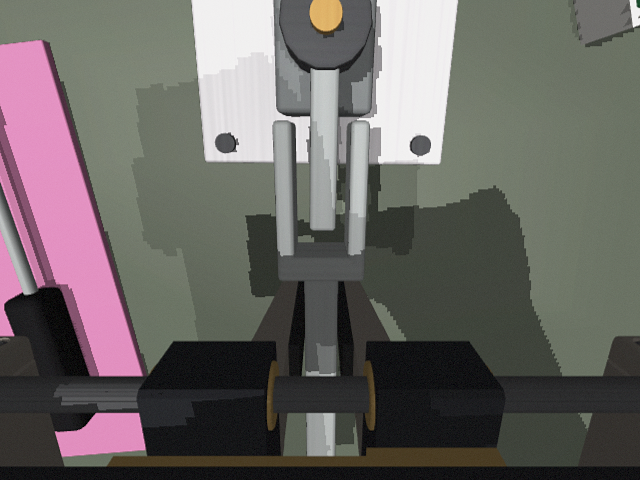

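The lever lies centred in the fork, parallel to the plate's edges, and there is no contact force, so it's locked. I'll lift clear and carry the bar back.

```bash
python3 -m jog '[[[0,0,-15],0,0],[[0,0,-35],0,0],[[0,0,-35],0,0],[[0,0,0],-5.4,0],[[6.5,-39.3,0],0,0],[[6.5,-39.3,0],0,0],[[6.5,-39.3,0],0,0],[[6.5,-39.3,0],0,0]]'
python3 -m jog '[[[6.5,-39.3,0],0,0],[[6.5,-39.3,0],0,0],[[6.5,-39.3,0],0,0],[[0,0,0],0,0],[[0,0,0],0,0],[[0,0,0],0,0],[[0,0,0],0,0],[[0,0,0],0,0]]'
python3 - <<'E'
from h import *
np.set_printoptions(precision=4,suppress=True)
snap('top','t6')
s=robot.state();R=np.array(s['tcp_rot']);print(s['position'],R[:,0],R.T@(np.array([.547,.2398,.0095])-s['position'])*1000)
E
```

```text
time_s: 11.95
position: [0.529, 0.123, 0.1495]
tcp_rot: [[1.0, 0.009, -0.0], [0.009, -1.0, -0.001], [-0.0, 0.001, -1.0]]
contact_force: [-0.0, -0.4, -4.5]
finger_gap: 0.0154
grasp_force: 60.0
time_s: 12.75
position: [0.5476, 0.2392, 0.1496]
tcp_rot: [[1.0, 0.008, 0.0], [0.008, -1.0, -0.001], [0.0, 0.001, -1.0]]
contact_force: [0.3, 0.0, -4.2]
finger_gap: 0.0157
grasp_force: 60.0
[0.5475 0.2396 0.1496] [1.     0.0081 0.0001] [ -0.5396  -0.3097 140.1474]
```

```bash
python3 -m jog '[[[0,0,30],0,0],[[0,0,40],0,0],[[0,0,35],0,0],[[0,0,20],0,0],[[0,0,8],0,0],[[0,0,4],0,0],[[0,0,2],0,0],[[0,0,0],0,0]]'
python3 -m jog '[[[0,0,0],0,0],[[0,0,0],0,0],[[0,0,0],0,0]]'
```

```text
time_s: 13.6
position: [0.5481, 0.241, 0.0116]
tcp_rot: [[1.0, 0.01, 0.002], [0.01, -1.0, 0.001], [0.002, -0.001, -1.0]]
contact_force: [-0.0, -0.3, -4.3]
finger_gap: 0.0156
grasp_force: 60.0
time_s: 13.9
position: [0.5476, 0.2408, 0.0111]
tcp_rot: [[1.0, 0.01, 0.001], [0.01, -1.0, 0.0], [0.001, -0.0, -1.0]]
contact_force: [0.5, 0.7, -3.4]
finger_gap: 0.0155
grasp_force: 60.0
```

```bash
python3 -m jog '[[[0,0,2],0,0],[[0,0,0],0,0],[[0,0,0],0,0],[[0,0,0],0,0.3],[[0,0,0],0,0.5],[[0,0,0],0,0.6],[[0,0,0],0,0.6],[[0,0,0],0,0.6]]'
python3 -m jog '[[[0,0,-10],0,0.6],[[0,0,-30],0,0.6],[[0,0,-40],0,0.6],[[0,0,-40],0,0.6],[[-40,0,0],0,0.6],[[-40,0,0],0,0.6],[[-40,0,0],0,0.6],[[0,0,0],0,0.6]]'
python3 -m jog '[[[0,0,0],0,0.6],[[0,0,0],0,0.6],[[0,0,0],0,0.6]]'
python3 - <<'E'
from h import *
np.set_printoptions(precision=4,suppress=True)
im=snap('top','t7');cv2.imwrite('pics/t7c.png',cv2.resize(im[120:420,140:440,::-1],(600,600),interpolation=cv2.INTER_CUBIC))
r=robot.cut_out('top','bar')[0];ys,xs=np.nonzero(r['mask']);P=onz('top',np.c_[xs,ys],.032);print(r['confidence'],P.min(0),P.max(0))
for r in robot.cut_out('top','housing'):
    print(r['confidence'],r['at'],onz('top',[r['at']],.06))
E
```

```text
time_s: 14.7
position: [0.5472, 0.2408, 0.0086]
tcp_rot: [[1.0, 0.01, -0.0], [0.01, -1.0, -0.0], [-0.0, 0.0, -1.0]]
contact_force: [-0.4, 0.7, -1.0]
finger_gap: 0.053
grasp_force: 0.0
time_s: 15.5
position: [0.4222, 0.2395, 0.1291]
tcp_rot: [[1.0, 0.014, -0.002], [0.014, -1.0, -0.002], [-0.002, 0.002, -1.0]]
contact_force: [0.7, 0.5, 0.0]
finger_gap: 0.055
grasp_force: 0.0
time_s: 15.8
position: [0.4285, 0.2396, 0.1287]
tcp_rot: [[1.0, 0.008, 0.001], [0.008, -1.0, 0.0], [0.001, -0.0, -1.0]]
contact_force: [0.0, 0.1, 0.3]
finger_gap: 0.0551
grasp_force: 0.0
0.92 [0.4557 0.2172 0.032 ] [0.6329 0.2598 0.032 ]
0.76 [367.4, 181.1] [[ 0.7755 -0.0592  0.06  ]]
```

View pics/t7c.png

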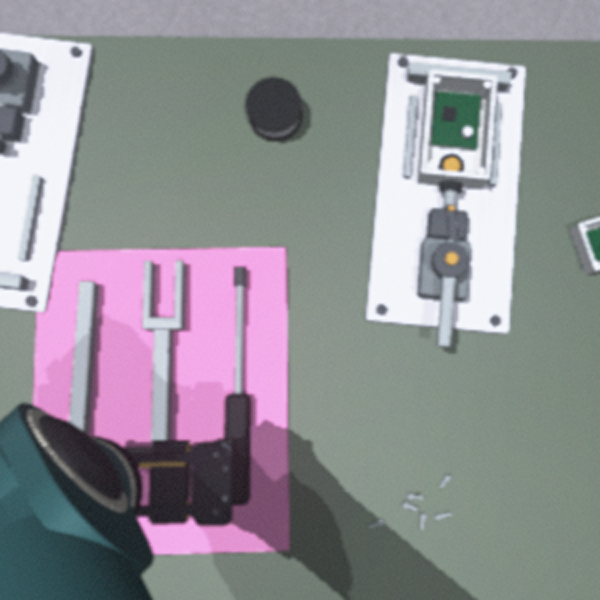

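The lever points straight back to -x at crop (445,345), the housing is pushed up to the fence at (460,75), and the bar lies in its old place on the foam with the gripper clear above it.

```bash
python3 -c "
from station import robot
print(robot.job_done())"
```

```text
the job is handed in; nothing more can be done
None
```

The clamp was locked using the forked bar, the housing looks pushed up to the fence in the last picture, and the bar is back in its place on the foam; I handed the job in after about 16 s of robot time, and no verdict was returned.

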